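# Open the push-and-turn cap of a solvent can at a metalworker's bench

### The arm

A 6-joint arm with a two-finger parallel gripper is mounted at the origin on the work surface. World frame = base frame: x ahead of the robot, y to its left, z up, the work surface at z = 0. Lengths are in mm, angles in rad, forces in N, time in s.
With the tool pointing down it reaches from about 275 to 725 mm from the base axis. Payload 15.9 kg.
Tool frame: the origin (TCP) lies at the very end of the fingers, on their centre line; the grasp point (between the pads) lies 19 mm behind it; z points along the fingers, y is the line along which they close (so a half turn about z gives the same grasp; the last joint's range is limited). The gripper opens to 85 mm and grips with 20 to 120 N. Pads are 22 mm wide; open, the fingers measure 114 mm over their backs; the gripper's body (76 mm by 85 mm) begins 54 mm behind the grasp point. The pads swing forward as they close: fully open they stand 13 mm farther back than shut.
Start: joints at [-1.122, 0.213, -0.034, 1.323, 0, 1.571], TCP at [216.934, -450.472, 231.306] pointing down, gripper open.
Joint ranges: [-2.98, 2.98], [-0.74, 1.72], [-1.14, 1.35], [-2.1, 2.04], [-1.57, 1.44], [-3.14, 3.14]. Speed limits (rad/s): [1.89, 1.89, 2.39, 2.57, 3.14, 3.14].

### API

Orientations are given as a unit quaternion [w, x, y, z].
In Python, from bench import bot gives the robot as it stands.
- The arm moves only by the tool step_arm, never from a script. Its argument "series" is a list of rows, each a list of 3 entries, a list of its own where there are three numbers: the turn, a rotation vector about the tool's x, y, z in rad, then the shift along the tool's x, y, z in m, then the finger opening in m, from 0 to 0.0854. In form: [[[ax, ay, az], [dx, dy, dz], claw], ...]. A call has 1 to 20 rows; each row is the pose to reach, as a shift and turn from the pose commanded when the call began, along the tool's axes at that moment; what a row does not reach only later rows make up. A row lasts 1/8 s, in which the tool goes at most 62.5 mm and 10.7 degrees, less where a joint would pass 70% of its speed; a pose out of reach is approached as far as the arm can. A call with a gripper value outside its range is refused whole. The fingers move at their own pace and stop on an object; "grip_force" is the grip in N (left out, the last holds). Time passes only in rows, so rows that repeat a pose let the fingers close. It gives the time, the measured TCP pose, the force, the opening and the grip force at its end, in the units of the state.
- bot.observe(): the state, without advancing time (a new reading comes with each control period).
- bot.read_camera(name): name is "scene" or "top" or "wrist"; returns a dict with "frame" (400x640x3 uint8, red, green, blue), "depth" (400x640 float32, mm along the optical axis (not along the pixel's ray), 0 where there is no reading), "fovy" (degrees; the focal length in pixels is half the picture's height over the tangent of half this angle, whatever the lens; pixels are square), "cx", "cy" (the principal point, pixels), "extrinsics" (4x4, takes a point from camera to world coordinates). Camera axes: x right, y down, z forward; pixel columns grow to the right and rows downward; lengths in mm; the calibration is good to about 2 mm. A picture is of the moment at which its call begins.
- bot.close_job(): hands the job in; it is judged then, once.
The state is a dict: "time": time; "joints": joint angles; "dq": joint speeds; "tau": joint torques, N m; "ee_pos": TCP position; "ee_rot": TCP orientation; "contact_force": force on the tool from outside, world axes, zero at the start; "moment": the same for the moment, N m; "opening": finger opening in mm; "grip_force": force on a finger pad.
Only numpy, scipy, OpenCV 4.12 (cv2) and the standard library are available. Lean on these libraries where they do the work, as an engineer would, in place of code of your own. Each camera call takes 0.05 s, during which the arm holds its last target. There are 200 camera calls.

### The job

Open the clamped solvent can: push its child-resistant cap down against the spring until you feel it bottom, keep it down while turning it anticlockwise (seen from above) about an eighth of a turn, then lift it off and stand it upright, skirt down, in the shallow round steel dish. Push firmly, but never load the can's neck with more than about 35 N; set the cap down rather than dropping it, and leave the ink bottle, the round tin and the file where they are.

Things in the scene. Friction and masses are not known exactly. Their poses are not given: they have to be found in the camera images.
- can: Rectangular bare-metal solvent can, 110 mm (its x) by 70 mm (its y), flat top 114 mm above the bench, clamped in a grey holder (plate 136 x 96 mm) fixed to the bench: it cannot move. Origin: on the bench under the can's middle, z up. The cap sits on a neck in the middle of its top.
- can_neck (a point): On the neck's axis, 140 mm above the bench, hidden in the cap at first. Three hooks (41 mm across) hold the cap; a sprung seal pushes it up with 9 N, rising to 11 to 14 N at a hard stop. How far down the stop lies differs from can to can, 4 to 13 mm, and must be felt. Teeth stop the cap turning except in about the last 1.4 mm above the stop.
- cap: Black round ribbed cap, 54 mm diameter, 36 mm tall, about 60 g, gripped across any diameter; hollow below (20 mm deep). Origin: centre of its lower edge, z up. At the start it is locked on the neck, lower edge 136 mm above the bench, its x along the can's x within 0.1 rad. Below its edge 16 mm are free for fingertips.
- cap_top (a point): Centre of the cap's top face, 36 mm above its origin. Three lugs in the skirt sit under the neck's hooks. Held down at the stop, the cap turns only anticlockwise seen from above (positive about z), about 1.1 rad to a hard end stop; between 0.65 and 1.1 rad from locked the lugs are in the gaps and it lifts straight off.
- dish: Shallow round steel dish, open on top, 130 mm outer diameter at the rim, 12 mm tall, inner floor 118 mm across and 3 mm above the bench; loose, 0.4 kg. Origin: centre of its underside.
- ink_bottle: Bystander: square amber glass bottle 46 x 46 mm, 40 mm tall, with a black cap of 28 mm diameter to 58 mm; loose. Origin: centre of its underside.
- round_tin: Bystander: closed round brass tin, 71 mm diameter, 32 mm tall; loose. Origin: centre of its underside.
- file: Bystander: flat steel file with a dark handle, 270 mm long, 25 mm thick at the handle, lying on the bench along its own x; loose. Origin: on the bench, at the middle of its length.
There are look-alikes about, which are no part of the job. Of the things that look like the can, take the one that is nearest to the robot's base at the start. There is more than one size of the cap; the one meant has the size given above.

How it is judged:
By the outcome, as a careful person would: the job done as asked, in the order asked, and still so for the second after the job is handed in, with the robot touching nothing.
It also fails if it takes over 64 s, if anything falls off the work surface, if the arm or the gripper's body presses on something with over 40 N, if the wrist force passes 120 N, or if a joint passes its speed limit or range.

## Working session

There is one attempt and no reset: what is moved stays moved. The work goes in short steps, Python scripts to look and compute and a tool call to move; the robot and the scene stay as the last step left them, time stands still between calls to the robot, and variables do not carry over. Pictures are saved under pics/ and viewed, at most 10 in all, crops included, and the job is handed in when it is done.

Besides the shell and the picture viewer there is one more tool, called as name(argument=value, ...), one argument or row to a line, values as JSON. step_arm: Moves the arm, as the interface text tells. Its arguments: {"type":"object","properties":{"series":{"type":"array"},"grip_force":{"type":"number"}},"required":["series"]}

```bash
mkdir -p pics; ls; python3 - <<'E'
from bench import bot
import cv2,numpy as np
print(bot.observe())
for n in("scene","top"):
    c=bot.read_camera(n); cv2.imwrite(f"pics/{n}0.png",c["frame"][:,:,::-1]); np.savez(f"{n}0.npz",**c)
    print(n,c["fovy"],c["cx"],c["cy"],np.round(c["extrinsics"],3).tolist(),(c["depth"]>0).mean())
E
```

```text
pics
{'time': 0.0, 'joints': array([-1.12198655e+00,  2.13369547e-01, -3.50579425e-02,  1.32346599e+00,
       -1.98089648e-05,  1.57084040e+00]), 'dq': array([-0.00022009, -0.00064165,  0.00061155,  0.00037417, -0.00010661,
        0.00174428]), 'tau': array([-1.43813726e-03, -6.86146188e+01,  4.87129927e+01,  1.72511407e-02,
       -1.28124661e-04, -2.01057270e-05]), 'ee_pos': array([ 216.79981959, -450.19140187,  230.80991376]), 'ee_rot': array([-5.32613303e-04,  9.74931463e-01,  2.22504701e-01, -1.31740150e-04]), 'contact_force': array([ 0.07256836, -0.45068942, -0.06402052]), 'moment': array([ 0.03780472, -0.02020432, -0.00728163]), 'grip_force': 0.0, 'opening': 85.17796486417721}
scene 54.928108353516954 320.1294229504266 202.64478577757984 [[0.555, 0.714, -0.427, 1049.807], [0.832, -0.473, 0.29, -203.749], [0.005, -0.516, -0.857, 953.901], [0.0, 0.0, 0.0, 1.0]] 0.9958515625
top 56.27550957478307 318.1483427071004 202.12099318275932 [[0.0, -0.998, 0.063, 581.738], [-1.0, -0.002, -0.027, 74.049], [0.028, -0.063, -0.998, 863.202], [0.0, 0.0, 0.0, 1.0]] 0.99592578125
```

View pics/top0.png

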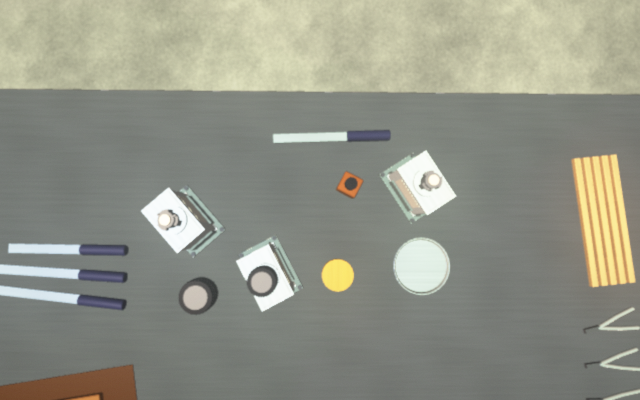

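View pics/scene0.png

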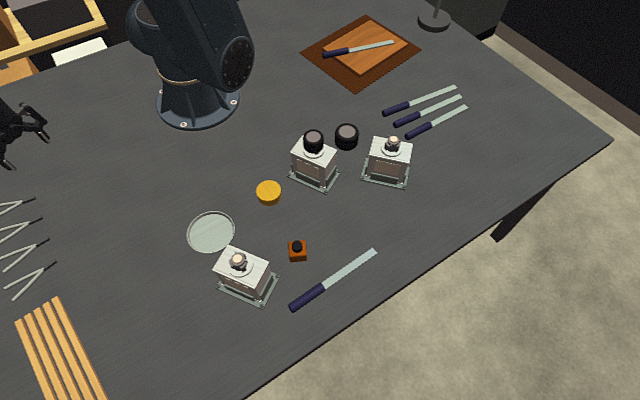

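The top view shows three cans at (168,220), (266,280) and (420,185). Only (266,280) has a cap, at (262,281), and it is nearest the base. The loose black cap at (197,296) is the larger look-alike. The dish is at (421,266), the tin at (338,275), the bottle at (350,184) and the file at (331,136).

```bash
cat > h.py <<'E'
import numpy as np,cv2
def load(n): return dict(np.load(n,allow_pickle=True))
def foc(c): return 200/np.tan(np.radians(float(c["fovy"]))/2)
def cloud(c):
    v,u=np.mgrid[:400,:640]; d=c["depth"]; f=foc(c)
    P=np.stack([(u-c["cx"])/f*d,(v-c["cy"])/f*d,d],-1)
    return P@c["extrinsics"][:3,:3].T+c["extrinsics"][:3,3]
def ray(c,u,v,z):
    E=c["extrinsics"]; d=E[:3,:3]@np.array([(u-c["cx"])/foc(c),(v-c["cy"])/foc(c),1])
    return E[:3,3]+d*(z-E[2,3])/d[2]
def circ(P,m,lab):
    m=m.astype(np.uint8); n,l,s,ce=cv2.connectedComponentsWithStats(m)
    for i in range(1,n):
        if s[i,4]<40: continue
        q=P[l==i]; (x,y),r=cv2.minEnclosingCircle(q[:,:2].astype(np.float32))
        b=cv2.minAreaRect(q[:,:2].astype(np.float32))
        print(lab,"px",ce[i].round(),"mean",q.mean(0).round(1),"circ",round(x,1),round(y,1),"d",round(2*r,1),"box",np.round(b[0],1),np.round(b[1],1),round(b[2],1))
E
python3 - <<'E'
from h import *
for n in("top0.npz","scene0.npz"):
    c=load(n);P=cloud(c);z=P[...,2]
    ok=(c["depth"]>0)&(P[...,0]>250)&(abs(P[...,1])<400)&(P[...,0]<800)
    print(n,"bench z",np.median(z[ok]))
    for lo,hi,l in((164,182,"captop"),(106,120,"cantop"),(50,66,"bottle"),(25,48,"mid"),(7,24,"low")):
        circ(P,ok&(z>lo)&(z<hi),l)
E
python3 - <<'E'
import cv2
a=cv2.imread('pics/top0.png')[200:340,150:350]
cv2.imwrite('pics/crop.png',cv2.resize(a,None,fx=4,fy=4,interpolation=2))
E
```

```text
top0.npz bench z -0.6976651718638323
captop px [262. 282.] mean [479.3 158.  170.9] circ 478.8 158.4 d 55.2 box [479.4 158.1] [53.2 53.1] 44.8
cantop px [426. 183.] mean [ 668.1 -165.1  113.6] circ 669.0 -167.3 d 131.2 box [ 669.4 -167.5] [111.9  72.9] 32.8
cantop px [174. 220.] mean [592.3 338.6 113.5] circ 592.4 342.0 d 130.7 box [592.7 342.1] [112.2  72.1] 41.2
cantop px [267. 276.] mean [482.1 155.3 112.7] circ 479.1 157.8 d 130.5 box [478.7 158.2] [112.4  71.9] 27.7
bottle px [405. 194.] mean [ 651.1 -137.7   58.2] circ 652.5 -140.5 d 106.7 box [ 651.3 -138.6] [106.7   4.7] 31.6
bottle px [351. 183.] mean [673.6 -19.6  57.1] circ 673.8 -19.7 d 27.1 box [674.1 -19.5] [26.1 25.9] 89.4
bottle px [197. 221.] mean [591.2 309.7  58.3] circ 593.2 338.9 d 123.7 box [598.2 313. ] [123.7  52.9] 11.0
mid px [401. 192.] mean [ 656.  -134.8   36.5] circ 661.9 -149.7 d 113.8 box [ 657.5 -136. ] [113.8  28.9] 18.0
mid px [350. 185.] mean [672.1 -18.5  38.3] circ 673.7 -20.0 d 60.7 box [673.6 -20.5] [46.1 46.1] 63.0
mid px [200. 222.] mean [589.9 308.9  37.8] circ 591.3 338.4 d 128.3 box [595.5
[... 2875 characters left out ...]
.7] circ 614.3 320.0 d 136.1 box [616.  317.6] [133.8  35. ] 40.2
low px [271. 202.] mean [500.2  -1.4  14. ] circ 485.6 2.9 d 60.7 box [495.1  -1.7] [60.7 21. ] 64.5
low px [209. 229.] mean [ 480.5 -185.    11.4] circ 490.2 -183.6 d 131.7 box [ 491.7 -184.7] [128.3 127.7] 51.2
low px [343. 272.] mean [787.6  47.8  14.6] circ 791.3 29.5 d 252.1 box [787.4  29.4] [ 22.5 251.9] 1.6
low px [298. 260.] mean [694.5 -31.4  15.9] circ 693.8 -30.7 d 42.5 box [694.6 -31.1] [42.4  3.8] 63.0
low px [252. 293.] mean [ 704.9 -172.1   11.2] circ 670.9 -168.8 d 159.0 box [ 671.1 -167.5] [136.   95.2] 32.3
low px [295. 302.] mean [786.  -97.8  21.2] circ 788.2 -90.6 d 52.6 box [785.4 -91.3] [17.  52.3] 14.5
```

View pics/crop.png

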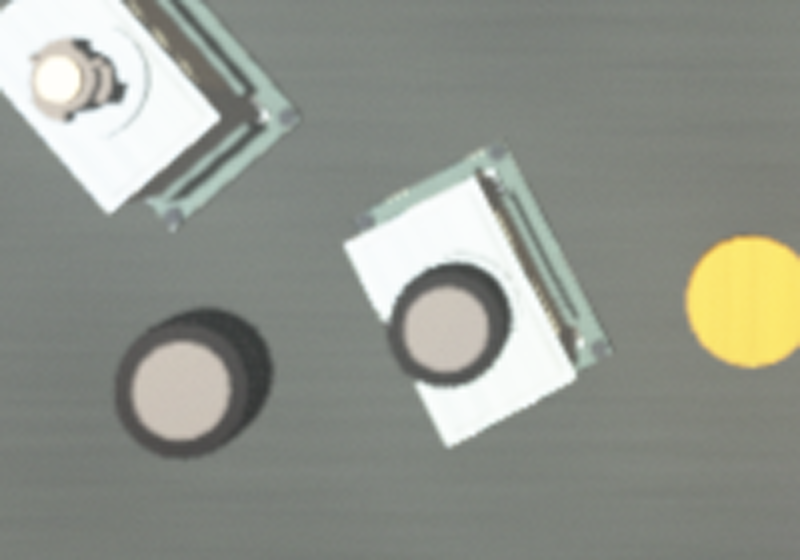

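The enlarged crop confirms it. The 54 mm cap (crop 446,327) sits on the capped can nearest the base, and the bigger cap (crop 180,390) stands loose on the bench. Cap axis ≈ (479.5, 158.2), top at z = 172. Dish ≈ (490.3, -185).

step_arm(
  series=[
    [[0,0,-0.1],[0.03,-0.026,-0.005],0.085],
    [[0,0,-0.2],[0.065,-0.056,-0.01],0.085],
    [[0,0,-0.3],[0.105,-0.091,-0.015],0.085],
    [[0,0,-0.4],[0.145,-0.126,-0.019],0.085],
    [[0,0,-0.5],[0.185,-0.16,-0.019],0.085],
    [[0,0,-0.6],[0.225,-0.195,-0.019],0.085],
    [[0,0,-0.7],[0.265,-0.23,-0.019],0.085],
    [[0,0,-0.8],[0.305,-0.265,-0.019],0.085],
    [[0,0,-0.9],[0.345,-0.3,-0.019],0.085],
    [[0,0,-1.0],[0.385,-0.334,-0.019],0.085],
    [[0,0,-1.1],[0.425,-0.369,-0.019],0.085],
    [[0,0,-1.2],[0.46,-0.399,-0.019],0.085],
    [[0,0,-1.2],[0.485,-0.42,-0.019],0.085],
    [[0,0,-1.2],[0.5007,-0.4342,-0.019],0.085],
    [[0,0,-1.2],[0.5007,-0.4342,-0.019],0.085],
    [[0,0,-1.2],[0.5007,-0.4342,-0.019],0.085],
  ],
  grip_force=80,
)

```text
time: 2.1
ee_pos: [479.4, 157.2, 250.3]
ee_rot: [0.0, 0.679, 0.734, -0.0]
contact_force: [-0.1, -0.7, -0.0]
opening: 85.3
grip_force: 0.0
```

```bash
cat > st.py <<'E'
from bench import bot
import numpy as np
from scipy.spatial.transform import Rotation as R
def st():
    o=bot.observe(); w,x,y,z=o["ee_rot"]; M=R.from_quat([x,y,z,w]).as_matrix()
    print("t",o["time"],"pos",o["ee_pos"].round(2),"yaw",round(np.arctan2(M[1,0],M[0,0]),4),"tz",M[:,2].round(4),"F",o["contact_force"].round(1),"M",o["moment"].round(2),"op",round(o["opening"],1),"gf",round(o["grip_force"],1),"j",o["joints"].round(2))
    return o,M
E
python3 - <<'E'
from st import *; from h import *
o,M=st()
c=bot.read_camera("wrist"); cv2.imwrite("pics/w1.png",c["frame"][:,:,::-1])
P=cloud(c);z=P[...,2];ok=c["depth"]>0
circ(P,ok&(z>166)&(z<178),"captop")
circ(P,ok&(z>106)&(z<120),"cantop")
E
```

```text
t 2.1 pos [479.39 157.18 250.34] yaw 1.6482 tz [-2.e-04 -3.e-04 -1.e+00] F [-0.1 -0.7 -0. ] M [-0.02  0.01  0.03] op 85.3 gf 0.0 j [ 0.32  0.22  0.02  1.37 -0.    1.81]
captop px [321. 204.] mean [480.6 160.5 172.1] circ 480.7 158.7 d 55.7 box [480.9 159.4] [54.3 54.1] 8.1
cantop px [453.  23.] mean [579.6 308.5 113.9] circ 586.7 327.1 d 99.1 box [588.1 303.4] [99.1 47.8] 3.4
cantop px [483.   6.] mean [599.1 321.3 119.4] circ 600.6 320.5 d 20.1 box [600.3 321.5] [20.   7.2] 18.4
cantop px [324. 176.] mean [482.4 168.9 113.8] circ 481.0 158.3 d 131.8 box [480.7 158.6] [112.2  72.1] 27.6
```

step_arm(
  series=[
    [[0,0,0],[0.0013,0.0009,0.02],0.085],
    [[0,0,0],[0.0013,0.0009,0.045],0.085],
    [[0,0,0],[0.0013,0.0009,0.07],0.085],
    [[0,0,0],[0.0013,0.0009,0.09],0.085],
    [[0,0,0],[0.0013,0.0009,0.105],0.085],
    [[0,0,0],[0.0013,0.0009,0.114],0.085],
    [[0,0,0],[0.0013,0.0009,0.116],0.085],
    [[0,0,0],[0.0013,0.0009,0.116],0.085],
    [[0,0,0],[0.0013,0.0009,0.116],0.085],
  ],
)

```text
time: 3.28
ee_pos: [480.8, 159.5, 134.8]
ee_rot: [0.0, 0.679, 0.734, 0.0]
contact_force: [0.1, 0.1, -0.2]
opening: 85.0
grip_force: 0.0
```

```bash
python3 -c "
from st import *;st()"
```

```text
t 3.275 pos [480.78 159.46 134.82] yaw 1.6489 tz [ 8.e-04  3.e-04 -1.e+00] F [ 0.1  0.1 -0.2] M [ 0.02  0.01 -0.03] op 85.0 gf 0.0 j [ 0.32  0.26 -0.22  1.09  0.    1.81]
```

Clear descent. Closing gently first.

step_arm(
  series=[
    [[0,0,0],[0,0,0],0.06],
    [[0,0,0],[0,0,0],0.056],
    [[0,0,0],[0,0,0],0.052],
    [[0,0,0],[0,0,0],0.048],
    [[0,0,0],[0,0,0],0.044],
    [[0,0,0],[0,0,0],0.04],
    [[0,0,0],[0,0,0],0.04],
    [[0,0,0],[0,0,0],0.04],
  ],
  grip_force=30,
)

```text
time: 4.28
ee_pos: [480.3, 159.4, 134.6]
ee_rot: [-0.0, 0.679, 0.734, 0.0]
contact_force: [-3.7, -0.8, 6.6]
opening: 53.6
grip_force: 30.7
```

```bash
python3 -c "
from st import *;st()"
```

```text
t 4.275 pos [480.33 159.38 134.59] yaw 1.6488 tz [-0.e+00  1.e-04 -1.e+00] F [-3.7 -0.8  6.6] M [-0.13  0.7  -0.1 ] op 53.6 gf 30.7 j [ 0.32  0.26 -0.22  1.09  0.    1.81]
```

step_arm(
  series=[
    [[0,0,0],[0,-0.0005,0],0.04],
    [[0,0,0],[0,-0.0005,0],0.04],
    [[0,0,0],[0,-0.0005,0.001],0.04],
    [[0,0,0],[0,-0.0005,0.002],0.04],
    [[0,0,0],[0,-0.0005,0.003],0.04],
    [[0,0,0],[0,-0.0005,0.003],0.04],
    [[0,0,0],[0,-0.0005,0.003],0.04],
  ],
  grip_force=80,
)

```text
time: 5.15
ee_pos: [480.3, 159.4, 132.0]
ee_rot: [0.0, 0.679, 0.734, 0.0]
contact_force: [-0.9, -0.8, 10.0]
opening: 52.8
grip_force: 82.5
```

```bash
python3 -c "
from st import *;st()"
```

```text
t 5.15 pos [480.28 159.37 131.97] yaw 1.6487 tz [ 1.e-03  3.e-04 -1.e+00] F [-0.9 -0.8 10. ] M [-0.17  0.43 -0.07] op 52.8 gf 82.5 j [ 0.32  0.26 -0.22  1.08 -0.    1.81]
```

step_arm(
  series=[
    [[0,0,0],[0,0,0.0005],0.04],
    [[0,0,0],[0,0,0.001],0.04],
    [[0,0,0],[0,0,0.001],0.04],
  ],
)

```text
time: 5.52
ee_pos: [480.3, 159.4, 131.0]
ee_rot: [0.0, 0.679, 0.734, 0.0]
contact_force: [-1.7, -0.6, 9.9]
opening: 52.7
grip_force: 82.6
```

step_arm(
  series=[
    [[0,0,0],[0,0,0.0005],0.04],
    [[0,0,0],[0,0,0.001],0.04],
    [[0,0,0],[0,0,0.001],0.04],
  ],
)

```text
time: 5.9
ee_pos: [480.3, 159.4, 130.0]
ee_rot: [0.0, 0.679, 0.734, 0.001]
contact_force: [-2.3, -0.6, 11.1]
opening: 52.4
grip_force: 82.6
```

step_arm(
  series=[
    [[0,0,0],[0,0,0.0005],0.04],
    [[0,0,0],[0,0,0.001],0.04],
    [[0,0,0],[0,0,0.001],0.04],
  ],
)

```text
time: 6.28
ee_pos: [480.3, 159.4, 129.0]
ee_rot: [0.0, 0.679, 0.734, 0.0]
contact_force: [-2.0, -0.9, 10.5]
opening: 52.9
grip_force: 82.5
```

```bash
python3 -c "
from st import *;st()"
```

```text
t 6.275 pos [480.32 159.36 129.02] yaw 1.6487 tz [ 1.1e-03  3.0e-04 -1.0e+00] F [-2.  -0.9 10.5] M [-0.21  0.52 -0.04] op 52.9 gf 82.5 j [ 0.32  0.27 -0.23  1.08 -0.    1.81]
```

step_arm(
  series=[
    [[0,0,0],[0,0,0.0005],0.04],
    [[0,0,0],[0,0,0.001],0.04],
    [[0,0,0],[0,0,0.001],0.04],
  ],
)

```text
time: 6.65
ee_pos: [480.3, 159.4, 128.1]
ee_rot: [0.0, 0.679, 0.734, 0.001]
contact_force: [-3.3, -1.5, 11.1]
opening: 52.5
grip_force: 82.5
```

step_arm(
  series=[
    [[0,0,0],[0,0,0.0005],0.04],
    [[0,0,0],[0,0,0.001],0.04],
    [[0,0,0],[0,0,0.001],0.04],
  ],
)

```text
time: 7.02
ee_pos: [480.4, 159.4, 127.8]
ee_rot: [0.0, 0.679, 0.734, 0.001]
contact_force: [-6.8, -3.2, 23.9]
opening: 52.6
grip_force: 84.2
```

Bottom felt: force jumps from 11 to 24 N at TCP z = 127.8. Turning while holding it down.

step_arm(
  series=[
    [[0,0,0],[0,-0.0004,0],0.04],
    [[0,0,-0.06],[0,-0.0005,0],0.04],
    [[0,0,-0.12],[0,-0.0005,0],0.04],
    [[0,0,-0.18],[0,-0.0005,0],0.04],
    [[0,0,-0.24],[0,-0.0005,0],0.04],
    [[0,0,-0.24],[0,-0.0005,0],0.04],
  ],
)

```text
time: 7.78
ee_pos: [480.7, 159.9, 127.9]
ee_rot: [0.001, 0.586, 0.81, 0.002]
contact_force: [-1.2, 1.8, 17.5]
opening: 52.7
grip_force: 83.3
```

```bash
python3 -c "
from st import *;st()"
```

```text
t 7.775 pos [480.67 159.91 127.87] yaw 1.8899 tz [ 0.0031  0.0015 -1.    ] F [-1.2  1.8 17.5] M [0.31 0.39 0.04] op 52.7 gf 83.3 j [ 0.32  0.27 -0.23  1.07  0.    1.57]
```

step_arm(
  series=[
    [[0,0,-0.07],[0,0,0.0003],0.04],
    [[0,0,-0.14],[0,0,0.0003],0.04],
    [[0,0,-0.21],[0,0,0.0003],0.04],
    [[0,0,-0.28],[0,0,0.0003],0.04],
    [[0,0,-0.32],[0,0,0.0003],0.04],
    [[0,0,-0.32],[0,0,0.0003],0.04],
  ],
)

```text
time: 8.52
ee_pos: [480.9, 160.1, 127.8]
ee_rot: [0.001, 0.449, 0.893, 0.002]
contact_force: [-1.2, 2.2, 21.2]
opening: 52.4
grip_force: 83.7
```

```bash
python3 -c "
from st import *;st()"
```

```text
t 8.525 pos [480.87 160.07 127.85] yaw 2.2097 tz [ 0.0037  0.0019 -1.    ] F [-1.2  2.2 21.2] M [ 0.36  0.46 -0.05] op 52.4 gf 83.7 j [ 0.32  0.27 -0.23  1.07  0.    1.25]
```

step_arm(
  series=[
    [[0,0,-0.07],[0,0,0],0.04],
    [[0,0,-0.14],[0,0,0],0.04],
    [[0,0,-0.21],[0,0,0],0.04],
    [[0,0,-0.28],[0,0,0],0.04],
    [[0,0,-0.33],[0,0,0],0.04],
    [[0,0,-0.33],[0,0,0],0.04],
  ],
)

```text
time: 9.28
ee_pos: [480.8, 160.0, 127.8]
ee_rot: [0.001, 0.296, 0.955, 0.001]
contact_force: [-2.4, 1.0, 21.2]
opening: 52.2
grip_force: 83.7
```

```bash
python3 -c "
from st import *;st()"
```

```text
t 9.275 pos [480.84 160.01 127.83] yaw 2.5398 tz [ 0.0036  0.0018 -1.    ] F [-2.4  1.  21.2] M [0.25 0.54 0.03] op 52.2 gf 83.7 j [ 0.32  0.27 -0.23  1.07  0.    0.92]
```

Turned 0.89 rad without resistance. Lifting a little, watching for pull.

step_arm(
  series=[
    [[0,0,0],[0,0,-0.002],0.04],
    [[0,0,0],[0,0,-0.004],0.04],
    [[0,0,0],[0,0,-0.006],0.04],
    [[0,0,0],[0,0,-0.008],0.04],
    [[0,0,0],[0,0,-0.0085],0.04],
    [[0,0,0],[0,0,-0.0085],0.04],
  ],
)

```text
time: 10.02
ee_pos: [480.8, 160.0, 135.6]
ee_rot: [0.001, 0.297, 0.955, 0.001]
contact_force: [2.7, 3.2, 8.2]
opening: 52.7
grip_force: 82.6
```

```bash
python3 -c "
from st import *;st()"
```

```text
t 10.025 pos [480.79 159.95 135.61] yaw 2.539 tz [ 0.003   0.0015 -1.    ] F [2.7 3.2 8.2] M [ 0.58 -0.57 -0.02] op 52.7 gf 82.6 j [ 0.32  0.26 -0.22  1.09  0.    0.92]
```

step_arm(
  series=[
    [[0,0,0],[0,0,-0.001],0.04],
    [[0,0,0],[0,0,-0.002],0.04],
    [[0,0,0],[0,0,-0.003],0.04],
    [[0,0,0],[0,0,-0.004],0.04],
    [[0,0,0],[0,0,-0.004],0.04],
  ],
)

```text
time: 10.65
ee_pos: [479.4, 159.2, 138.4]
ee_rot: [-0.0, 0.297, 0.955, -0.0]
contact_force: [0.2, 0.1, -0.2]
opening: 52.8
grip_force: 83.4
```

```bash
python3 -c "
from st import *;st()"
```

```text
t 10.65 pos [479.41 159.21 138.45] yaw 2.5387 tz [-2.e-04 -1.e-04 -1.e+00] F [ 0.2  0.1 -0.2] M [-0.02 -0.03 -0.  ] op 52.8 gf 83.4 j [ 0.32  0.26 -0.21  1.1  -0.    0.92]
```

step_arm(
  series=[
    [[0,0,0],[0,0,-0.006],0.04],
    [[0,0,0],[0,0,-0.015],0.04],
    [[0,0,0],[0,0,-0.03],0.04],
    [[0,0,0],[0,0,-0.05],0.04],
    [[0,0,0],[0,0,-0.075],0.04],
    [[0,0,0],[0,0,-0.08],0.04],
    [[0,0,0],[0,0,-0.08],0.04],
  ],
)

```text
time: 11.52
ee_pos: [479.6, 159.3, 218.6]
ee_rot: [0.0, 0.297, 0.955, 0.0]
contact_force: [-1.0, -0.7, -1.0]
opening: 52.5
grip_force: 83.5
```

```bash
python3 - <<'E'
from st import *; from h import *
st()
c=bot.read_camera("scene"); a=c["frame"][60:220,220:420,::-1]; cv2.imwrite("pics/s2.png",cv2.resize(a,None,fx=3,fy=3,interpolation=2))
P=cloud(c);z=P[...,2];np.savez("s2.npz",**c)
dk=(c["frame"].max(-1)<60)&(abs(P[...,0]-480)<80)&(abs(P[...,1]-160)<80)&(z>150)
circ(P,dk&(z<270),"dark")
E
```

```text
t 11.525 pos [479.61 159.31 218.63] yaw 2.5388 tz [ 5.e-04  2.e-04 -1.e+00] F [-1.  -0.7 -1. ] M [ 0.01 -0.01  0.03] op 52.5 gf 83.5 j [ 0.32  0.23 -0.05  1.29 -0.    0.92]
dark px [312. 121.] mean [490.4 150.6 246.2] circ 486.2 153.8 d 89.7 box [486.2 154.1] [62.5 65. ] 7.7
```

View pics/s2.png

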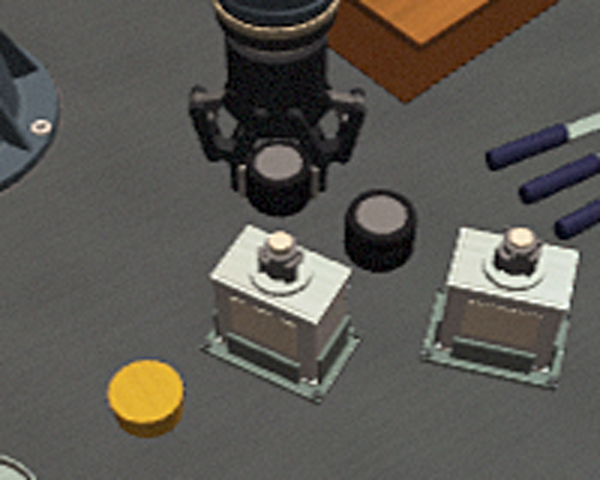

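The crop shows the cap held upright between the fingers (280,180), the neck bare (280,250), and the can, tin and big cap unmoved. Now over to the dish.

step_arm(
  series=[
    [[0,0,0],[-0.012,-0.016,0],0.04],
    [[0,0,0],[-0.034,-0.046,0],0.04],
    [[0,0,0],[-0.06,-0.082,0],0.04],
    [[0,0,0],[-0.087,-0.118,0],0.04],
    [[0,0,0],[-0.114,-0.155,0],0.04],
    [[0,0,0],[-0.141,-0.192,0],0.04],
    [[0,0,0],[-0.168,-0.228,0.01],0.04],
    [[0,0,0],[-0.19,-0.258,0.035],0.04],
    [[0,0,0],[-0.2,-0.272,0.065],0.04],
    [[0,0,0],[-0.204,-0.2776,0.1],0.04],
    [[0,0,0],[-0.204,-0.2776,0.135],0.04],
    [[0,0,0],[-0.204,-0.2776,0.16],0.04],
    [[0,0,0],[-0.204,-0.2776,0.175],0.04],
    [[0,0,0],[-0.204,-0.2776,0.183],0.04],
    [[0,0,0],[-0.204,-0.2776,0.183],0.04],
    [[0,0,0],[-0.204,-0.2776,0.183],0.04],
  ],
)

```text
time: 13.58
ee_pos: [490.7, -185.2, 36.3]
ee_rot: [0.001, 0.297, 0.955, -0.0]
contact_force: [-0.1, 0.0, -0.0]
opening: 52.7
grip_force: 83.5
```

```bash
python3 - <<'E'
from st import *; from h import *
st()
c=bot.read_camera("scene"); a=c["frame"][130:290,120:320,::-1]; cv2.imwrite("pics/s3.png",cv2.resize(a,None,fx=3,fy=3,interpolation=2))
P=cloud(c);z=P[...,2]
ok=(abs(P[...,0]-490)<80)&(abs(P[...,1]+185)<80)
circ(P,ok&(z>7)&(z<14),"dish")
E
```

```text
t 13.575 pos [ 490.66 -185.23   36.26] yaw 2.5388 tz [ 1.1e-03 -4.0e-04 -1.0e+00] F [-0.1  0.  -0. ] M [-0.04  0.02  0.01] op 52.7 gf 83.5 j [-0.36  0.38 -0.32  0.87  0.    0.24]
```

View pics/s3.png

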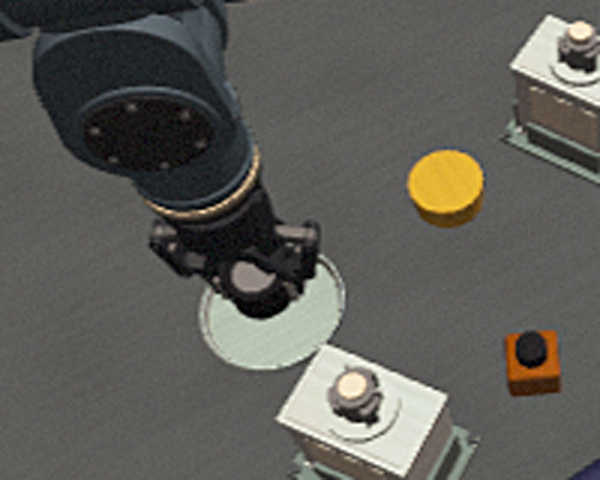

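The cap (crop 258,290) hangs over the dish (272,310), clear of its surroundings. Lowering.

step_arm(
  series=[
    [[0,0,0],[0,0,0.008],0.04],
    [[0,0,0],[0,0,0.017],0.04],
    [[0,0,0],[0,0,0.024],0.04],
    [[0,0,0],[0,0,0.028],0.04],
    [[0,0,0],[0,0,0.03],0.04],
    [[0,0,0],[0,0,0.03],0.04],
    [[0,0,0],[0,0,0.03],0.04],
  ],
)

```text
time: 14.5
ee_pos: [490.2, -185.1, 5.7]
ee_rot: [0.0, 0.297, 0.955, -0.0]
contact_force: [-1.0, -0.3, -1.0]
opening: 52.5
grip_force: 83.5
```

step_arm(
  series=[
    [[0,0,0],[0,0,0.001],0.04],
    [[0,0,0],[0,0,0.0015],0.04],
    [[0,0,0],[0,0,0.0015],0.04],
  ],
)

```text
time: 14.88
ee_pos: [490.1, -185.1, 4.0]
ee_rot: [-0.0, 0.297, 0.955, -0.0]
contact_force: [-0.4, 0.0, -0.2]
opening: 53.1
grip_force: 83.5
```

step_arm(
  series=[
    [[0,0,0],[0,0,0.0005],0.04],
    [[0,0,0],[0,0,0.001],0.04],
    [[0,0,0],[0,0,0.001],0.04],
  ],
)

```text
time: 15.25
ee_pos: [490.1, -185.0, 3.0]
ee_rot: [-0.0, 0.297, 0.955, 0.0]
contact_force: [0.7, 0.1, -0.4]
opening: 52.3
grip_force: 83.5
```

step_arm(
  series=[
    [[0,0,0],[0,0,0.0005],0.04],
    [[0,0,0],[0,0,0.001],0.04],
    [[0,0,0],[0,0,0.001],0.04],
  ],
)

```text
time: 15.62
ee_pos: [490.1, -185.1, 2.1]
ee_rot: [0.0, 0.297, 0.955, 0.0]
contact_force: [-0.3, -0.0, 1.5]
opening: 52.1
grip_force: 83.7
```

step_arm(
  series=[
    [[0,0,0],[0,0,0.0005],0.04],
    [[0,0,0],[0,0,0.0007],0.04],
    [[0,0,0],[0,0,0.0007],0.04],
  ],
)

```text
time: 16.0
ee_pos: [490.2, -185.1, 2.0]
ee_rot: [0.0, 0.297, 0.955, -0.0]
contact_force: [-4.5, 2.9, 15.9]
opening: 52.7
grip_force: 85.2
```

Firm contact at the expected height (cap edge on the 3 mm floor). Easing off and releasing.

step_arm(
  series=[
    [[0,0,0],[0,0,-0.0008],0.04],
    [[0,0,0],[0,0,-0.0008],0.052],
    [[0,0,0],[0,0,-0.0008],0.054],
    [[0,0,0],[0,0,-0.0008],0.056],
    [[0,0,0],[0,0,-0.0008],0.06],
    [[0,0,0],[0,0,-0.0008],0.064],
    [[0,0,0],[0,0,-0.0008],0.066],
    [[0,0,0],[0,0,-0.0008],0.066],
  ],
  grip_force=20,
)

```text
time: 17.0
ee_pos: [490.1, -185.1, 2.1]
ee_rot: [-0.0, 0.297, 0.955, -0.0]
contact_force: [-0.7, 0.3, 0.7]
opening: 66.2
grip_force: 0.0
```

```bash
python3 -c "
from st import *;st()"
```

```text
t 17.0 pos [ 490.11 -185.08    2.11] yaw 2.5388 tz [-0. -0. -1.] F [-0.7  0.3  0.7] M [ 0.01 -0.04 -0.02] op 66.2 gf 0.0 j [-0.36  0.42 -0.36  0.79 -0.    0.24]
```

step_arm(
  series=[
    [[0,0,0],[0,0,-0.004],0.066],
    [[0,0,0],[0,0,-0.012],0.066],
    [[0,0,0],[0,0,-0.025],0.066],
    [[0,0,0],[0,0,-0.045],0.066],
    [[0,0,0],[0,0,-0.08],0.066],
    [[0,0,0],[0,0,-0.12],0.066],
    [[0,0,0],[0,0,-0.16],0.066],
    [[0,0,0],[0,0,-0.18],0.066],
    [[0,0,0],[0,0,-0.18],0.066],
    [[0,0,0],[0,0,-0.18],0.066],
  ],
)

```text
time: 18.25
ee_pos: [489.8, -184.9, 181.7]
ee_rot: [-0.0, 0.297, 0.955, 0.0]
contact_force: [-0.3, -0.0, 0.4]
opening: 66.0
grip_force: 0.0
```

```bash
python3 - <<'E'
from st import *; from h import *
st()
c=bot.read_camera("wrist"); cv2.imwrite("pics/w4.png",c["frame"][:,:,::-1])
P=cloud(c);z=P[...,2];ok=(c["depth"]>0)&(abs(P[...,0]-490)<90)&(abs(P[...,1]+185)<90)
circ(P,ok&(z>33)&(z<46),"captop"); circ(P,ok&(z>7)&(z<14),"rim")
c=bot.read_camera("scene");P=cloud(c);z=P[...,2];ok=(P[...,0]>400)&(abs(P[...,1])<230)
circ(P,ok&(z>25)&(z<48),"scene mid");circ(P,ok&(z>7)&(z<24),"scene low")
E
```

```text
t 18.25 pos [ 489.81 -184.93  181.74] yaw 2.5388 tz [-5.e-04  2.e-04 -1.e+00] F [-0.3 -0.   0.4] M [-0.   -0.01 -0.05] op 66.0 gf 0.0 j [-0.36  0.28 -0.08  1.22  0.    0.24]
captop px [321. 186.] mean [ 489.9 -184.9   39. ] circ 491.1 -185.7 d 55.8 box [ 490.6 -185.4] [54.3 53.9] 54.8
rim px [321. 181.] mean [ 493.1 -185.9   10.8] circ 491.9 -184.9 d 129.5 box [ 491.6 -184.8] [128.6 128.5] 43.3
scene mid px [314. 176.] mean [505.7 141.1  36.8] circ 481.6 158.8 d 130.5 box [503.5 143.9] [130.4  57.9] 55.9
scene mid px [268. 191.] mean [475.9   7.4  32.6] circ 474.0 8.7 d 73.4 box [474.2   7.5] [68.8 70.8] 63.7
scene mid px [208. 228.] mean [ 494.1 -185.9   38.7] circ 491.2 -186.4 d 56.9 box [ 491.9 -185.5] [53.4 52.9] 41.3
scene mid px [297. 251.] mean [682.1 -23.8  38.9] circ 675.3 -20.1 d 59.9 box [675.6 -20.5] [45.8 46.3] 62.2
scene mid px [249. 290.] mean [ 703.8 -176.1   36.8] circ 675.1 -167.0 d 127.0 box [ 698.3 -178.8] [127.   51.9] 63.1
scene mid px [300. 300.] mean [791.8 -84.1  26.2] circ 790.2 -82.0 d 63.7 box [790.9 -81.9] [15.  63.6] 9.2
scene low px [314. 181.] mean [506.7 141.2  12.7] circ 480.5 157.8 d 160.2 box [481.3 158.6] [136.7  96.6] 27.9
scene low px [271. 201.] mean [499.6  -1.2  14.4] circ 483.3 5.7 d 64.1 box [495.2   1.6] [64.1 25.2] 71.3
scene low px [214. 227.] mean [ 482.1 -170.2   11.3] circ 490.3 -184.7 d 131.2 box [ 490.1 -174.7] [130.5 107.9] 0.3
scene low px [213. 237.] mean [ 511.7 -186.4   15.7] circ 493.5 -185.4 d 55.1 box [ 506.6 -184.8] [26.6 55.1] 2.6
scene low px [335. 278.] mean [789.1  22.8  15.6] circ 787.5 19.3 d 270.2 box [787.7  19.3] [ 24.7 270. ] 2.1
scene low px [298. 260.] mean [694.7 -30.6  15.6] circ 693.3 -30.4 d 42.5 box [694.7 -31.2] [42.5  3.3] 61.6
scene low px [256. 294.] mean [ 712.8 -166.5   12. ] circ 681.2 -162.4 d 140.7 box [ 711.1 -172.1] [140.5  75.1] 72.1
```

View pics/w4.png

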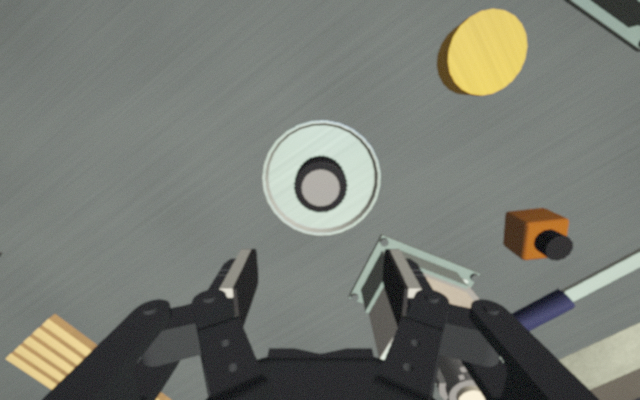

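The cap (321,185) stands flat in the middle of the dish (321,178), top at z = 39 = 3 + 36. The tin, bottle and file have not moved.

```bash
python3 -c "
from bench import bot
print(bot.close_job())"
```

```text
the job is handed in; nothing more can be done
None
```

The can is open and its cap stands upright, skirt down, in the middle of the dish; the push peaked at about 24 N in the readings, nothing else had moved, and I handed the job in at about 18 s.

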